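Pack the notched tile from the drying rack into the crate

ROBOT

A 6-joint arm with a two-finger parallel gripper is mounted at the origin on the work surface. World frame = base frame: x ahead of the robot, y to its left, z up, the work surface at z = 0. Lengths are in m, angles in degrees, forces in N, time in s.
With the tool pointing down it reaches from about 0.35 to 0.875 m from the base axis. Payload 4.2 kg.
Tool frame: the origin (TCP) lies midway between the tips of the shut fingers; the grasp point (between the pads) lies 19 mm behind it; z points along the fingers, y is the line along which they close (so a half turn about z gives the same grasp; the last joint's range is limited). The gripper opens to 87 mm and grips with 3 to 60 N. Pads are 19 mm wide; open, the fingers measure 117 mm over their backs; the gripper's body (75 mm by 190 mm) begins 51 mm behind the grasp point.
Start: joints at [78.014, 22.042, 0.453, 0, -68.411, -14.817], TCP at [0.282, 0.558, 0.223] pointing down, gripper open.
Joint ranges: [-179.83, 179.83], [-69.29, 118.12], [-61.27, 80.66], [-181.25, 117.63], [-171.15, -9.14], [-177.46, 177.46]. Speed limits (degrees/s): [159.86, 159.86, 180, 180, 180, 180].

INTERFACE

Orientations are given as a 3x3 rotation matrix whose columns are the frame's x, y, z axes.
In Python, from station import * gives the robot as it stands.
- The arm moves only by the tool move_arm, never from a script. Its argument "targets" is text: rows parted by semicolons, each of 4 numbers parted by spaces: the shift along the world's x, y, z in units of 25 mm (1.0 is 25 mm), then the turn about the world's z in units of 5 degrees (1.0 is 5 degrees). In form: tx ty tz spin; .... A call has 1 to 10 rows; each row shifts and turns the commanded pose from where the row before left it; what a row does not reach is not made up. A row lasts 1/12 s, in which the tool goes at most 41.7 mm and 7.16 degrees, less where a joint would pass 70% of its speed; a pose out of reach is approached as far as the arm can. A call is refused whole if a number of a shift passes 1 or a number of a turn 1, either way. A call with a gripper value outside its range is refused whole. "gripper" is the finger opening in mm, from 0 to 87, set as the call begins (left out, the last holds). The fingers move at their own pace and stop on an object; the grip force is fixed at half the most. Time passes only in rows, so rows that do not move let the fingers close. It gives the time, the measured TCP pose, the force, the opening and the grip force at its end, in the units of the state.
- sense(): the state, without advancing time (a new reading comes with each control period).
- capture(name): name is "side" or "top" or "wrist"; returns a dict with "image" (480x640x3 uint8, blue, green, red), "fx", "fy", "cx", "cy" (pixels), "D" ([k1, k2, p1, p2, k3] as OpenCV has them; the pictures are not rectified), "world_from_camera" (4x4, takes a point from camera to world coordinates); the wrist camera has in their place "hand_eye" (4x4, takes a point from camera to tool coordinates, whose origin is the TCP and whose axes are the flange's). Camera axes: x right, y up, looking along -z (the intrinsics and any distortion apply to the point x, -y, -z); pixel columns grow to the right and rows downward; lengths in m; the calibration is good to about 2 mm. A picture is of the moment at which its call begins: read the wrist's pose just before it. There is no depth.
- finish_job(): hands the job in; it is judged then, once.
The state is a dict: "time_s": time; "joints": joint angles; "joint_velocities": joint speeds; "effort": joint torques, N m; "tcp_pos": TCP position; "ee_rot": TCP orientation; "wrist_force": force on the tool from outside, world axes, zero at the start; "moment": the same for the moment, N m; "gripper_width": opening from 0.0 (shut) to 1.0 (fully open); "gripper_force": force on a finger pad.
Only numpy, scipy, OpenCV 4.12 (cv2) and the standard library are available. Lean on these libraries where they do the work, as an engineer would, in place of code of your own. Each camera call takes 0.05 s, during which the arm holds its last target. There are 200 camera calls.

TASK

Draw the freshly cut tile with the notched corner up out of the leaning drying rack and stand it upright, notch still at the top, in the next free slot of the carrying crate, the one right beside the two tiles already packed. Lower it all the way to the crate's floor before you let go, and leave the other tiles, the tools and the tub where they are.

Things in the scene. Friction and masses are not known exactly. Their poses are not given: they have to be found in the camera images.
- tile_notched: The tile to pack: white-glazed, 150 mm wide, 150 high, 10 thick, about 0.44 kg, its top +y corner cut out 60 x 60 mm, so the top edge (z = 150 mm) runs from y = -75 to +15. In any of the rack's slots. Origin: middle of the bottom edge face. x out of the glazed face, y along the width (along the rack's y), z up in its plane. Centre of mass y = -9, z = 66 mm.
- rack: Fixed plywood rack with 3 slots that lean 30 degrees: up a slot leads towards rack -x (robot side). Origin: underside, below the middle slot's floor; x along the row, away from the robot, y along the slots. Slot floors at x = -69, 0, +69 mm, 30 mm over the bench; tiles 60 mm apart square to their faces. Two cheeks 18 mm thick at y = -55 and +55 mm hold the tiles.
- rack_slot2 (a point): Middle of the floor of the rack's middle slot; axes as the rack's. Each slot is 14 mm wide; the tile lies flat on its lower (robot-side) wall, which reaches 80 mm up along the tile; the upper wall reaches 45 mm. A tile is free once drawn 80 mm along the slot; a 150 mm tile stands 70 mm out of it.
- crate: Fixed open plywood crate, outside 302 (x) by 186 mm (y), walls 95 mm high, floor 12 mm thick. Origin: centre of its underside; x along the row of slots, away from the robot. Four upright slots 20 mm wide at x = +90 (first), +30 (second), -30 (third), -90 mm (fourth), the first two filled. Inside width between the long walls 162 mm.
- crate_slot3 (a point): Centre of the crate's third slot, on its floor: the next free slot. Axes as the crate's. A tile standing there has its bottom edge here and its width along y. The slot is left between timber ribs on both long walls, 22 mm deep in y and 70 mm high above the floor (118 mm free between facing ribs).
- tile_full: Uncut tile of the same kind, 150 x 150 x 10 mm, in another slot of the rack. Origin and axes as for the notched tile. Not to be moved.
- tile_short: Tile cut down to 120 mm high (150 wide, 10 thick), in another slot of the rack. Origin and axes as for the notched tile. Not to be moved.
- packed_1: Uncut tile 150 x 150 x 10 mm standing upright in the crate's first slot (far end). Origin: middle of its bottom edge; z up. Not to be moved.
- packed_2: Uncut tile 150 x 150 x 10 mm standing upright in the crate's second slot. Origin: middle of its bottom edge; z up. Not to be moved.
- mallet: Rubber mallet, 307 mm long along its x axis, head 64 mm thick and 100 mm long, lying on the bench to the right of the rack. Not to be moved.
- float: Grout float, 240 x 95 mm, 68 mm high with its wooden handle, lying on the bench to the left of the crate. Origin: centre of its underside. Not to be moved.
- tub: Lidded clear tub of 90 mm diameter, 85 mm high, standing on the bench between the robot and the gap between rack and crate. Not to be moved.

How it is judged (in metres and radians):
On the way, in this order (a step that is already met when the one before it is completed fails the run):
1. the notched tile is held by the fingers, drawn up clear of the rack (contact force between the fingers and tile_notched above 1 N and height (world z) of tile_notched above 0.097 m and contact force between tile_notched and rack below 0.1 N), for 0.1 s.
2. the notched tile stands on the floor of the crate's third slot while the fingers still hold it (contact force between the fingers and tile_notched above 1 N and x of tile_notched in the frame of crate_slot3 between -0.014 and 0.014 m and y of tile_notched in the frame of crate_slot3 between -0.016 and 0.016 m and z of tile_notched in the frame of crate_slot3 between -0.006 and 0.008 m and angle between tile_notched's own z axis and vertical below 0.2 rad and angle between the y axis of tile_notched and the y axis of crate, either way round below 0.15 rad), for 0.1 s.
At the end, for the whole second after the job is handed in: Notched tile released, at rest in the third slot: bottom within 8 mm of the floor, 14 mm of the slot line, 16 mm of its middle, 0.2 rad of upright (notch up), 0.15 rad of the slot direction. Other tiles within 20 mm, mallet, float and tub within 30 mm, of their starts (x of tile_notched in the frame of crate_slot3 between -0.014 and 0.014 m and y of tile_notched in the frame of crate_slot3 between -0.016 and 0.016 m and z of tile_notched in the frame of crate_slot3 between -0.006 and 0.008 m and angle between tile_notched's own z axis and vertical below 0.2 rad and angle between the y axis of tile_notched and the y axis of crate, either way round below 0.15 rad and linear speed of tile_notched below 0.02 m/s and contact force between the fingers and tile_notched below 0.1 N and distance of each of tile_full, tile_short, packed_1, packed_2 from where it was at the start of the episode below 0.02 m and distance of each of mallet, float, tub from where it was at the start of the episode below 0.03 m); the robot touches nothing.
It fails at once if another tile was moved from its place (over 20 mm) (distance of any of tile_full, tile_short, packed_1, packed_2 from where it was at the start of the episode above 0.02 m).
It fails at once if a tool or the tub was moved (over 30 mm) (distance of any of mallet, float, tub from where it was at the start of the episode above 0.03 m).
It also fails if it takes over 40 s, if anything falls off the work surface, if the arm or the gripper's body presses on something with over 40 N, if the wrist force passes 120 N, or if a joint passes its speed limit or range.

## Working session

There is one attempt and no reset: what is moved stays moved. The work goes in short steps, Python scripts to look and compute and a tool call to move; the robot and the scene stay as the last step left them, time stands still between calls to the robot, and variables do not carry over. Pictures are saved under pics/ and viewed, at most 10 in all, crops included, and the job is handed in when it is done.

Besides the shell and the picture viewer there is one more tool, called after "Emit:" by a JSON object that holds its "method" and its "body". move_arm: Moves the arm, as the interface text tells. Its arguments: {"type":"object","properties":{"targets":{"type":"string"},"gripper":{"type":"number"}},"required":["targets"]}

```bash
mkdir -p pics
cat > h.py <<'E'
import numpy as np, cv2
from station import *
def pose():
    s=sense(); return np.array(s["tcp_pos"]),np.array(s["ee_rot"]).reshape(3,3)
def shot(name,fn):
    c=capture(name); cv2.imwrite("pics/"+fn,c["image"]); 
    if name!="wrist": np.savez(name+".npz",**c)
    return c
def ld(name): return dict(np.load(name+".npz"))
def K(c): return np.array([[c["fx"],0,c["cx"]],[0,c["fy"],c["cy"]],[0,0,1]],float)
def ray(c,uv,W=None):
    W=np.array(c["world_from_camera"] if W is None else W)
    p=cv2.undistortPoints(np.array(uv,float).reshape(-1,1,2),K(c),np.array(c["D"],float)).reshape(-1,2)
    d=np.c_[p[:,0],-p[:,1],-np.ones(len(p))]@W[:3,:3].T
    return W[:3,3],d
def onz(c,uv,z,W=None):
    o,d=ray(c,uv,W); return o+d*((z-o[2])/d[:,2])[:,None]
def proj(c,P,W=None):
    W=np.array(c["world_from_camera"] if W is None else W)
    q=(np.array(P,float)-W[:3,3])@W[:3,:3]; q=q*[1,-1,-1]
    return cv2.projectPoints(q.reshape(-1,1,3),np.zeros(3),np.zeros(3),K(c),np.array(c["D"],float))[0].reshape(-1,2)
E
python3 - <<'E'
from h import *
for n in("side","top"):
    c=shot(n,n+"0.png"); print(n,c["fx"],c["D"],np.round(c["world_from_camera"],3))
s=sense();print(s["tcp_pos"],s["ee_rot"],s["time_s"],s["joints"])
E
```

```text
side 569.2704863791565 [-0.0337961  0.         0.         0.         0.       ] [[-0.998  0.057 -0.023  0.511]
 [-0.059 -0.785  0.617  1.017]
 [ 0.018  0.617  0.787  1.299]
 [ 0.     0.     0.     1.   ]]
top 514.8682240168257 [0.01019396 0.         0.         0.         0.        ] [[ 0.003  0.981 -0.194  0.284]
 [-1.     0.007  0.021  0.038]
 [ 0.022  0.194  0.981  1.438]
 [ 0.     0.     0.     1.   ]]
[0.28156806 0.55739074 0.22157604] [[ 8.92517045e-01 -4.51013002e-01 -7.71905440e-04]
 [-4.51013646e-01 -8.92515246e-01 -1.79637044e-03]
 [ 1.21249050e-04  1.95143112e-03 -9.99998089e-01]] 0.1 [ 7.80147889e+01  2.20868728e+01  3.88764250e-01 -2.35409755e-02
 -6.84117581e+01 -1.48148505e+01]
```

View pics/top0.png

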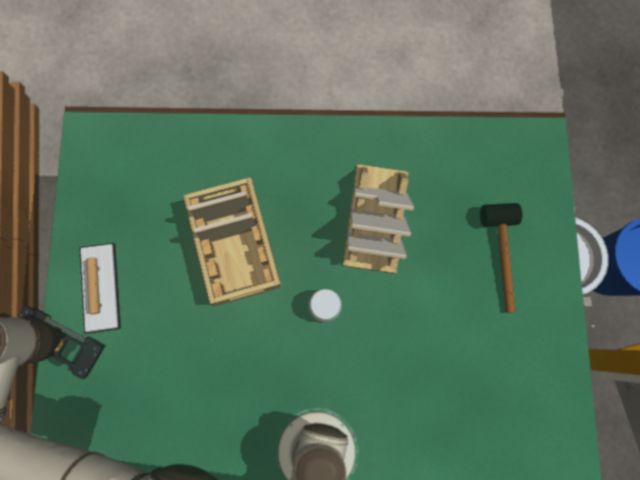

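View pics/side0.png

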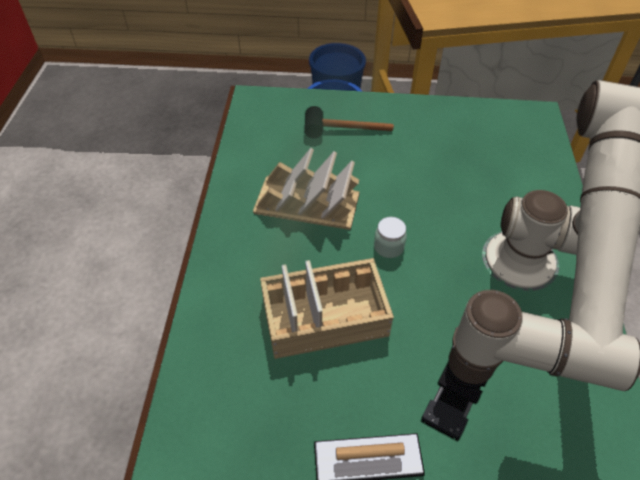

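The top view shows the crate around (232,240), the rack around (378,218), the tub at (325,305), the float at (100,287) and the mallet at (505,255). The side view shows three leaning tiles near (315,185). I'll zoom in for corners and for which tile has the notch.

Run:
```python
from h import *
t=cv2.imread("pics/top0.png");s=cv2.imread("pics/side0.png")
cv2.imwrite("pics/tc.png",cv2.resize(t[155:315,170:430],None,fx=3,fy=3,interpolation=cv2.INTER_CUBIC))
a=cv2.resize(s[140:235,245:375],None,fx=6,fy=6,interpolation=cv2.INTER_CUBIC)
cv2.imwrite("pics/sc.png",a)
```

```text
(no output)
```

View pics/tc.png

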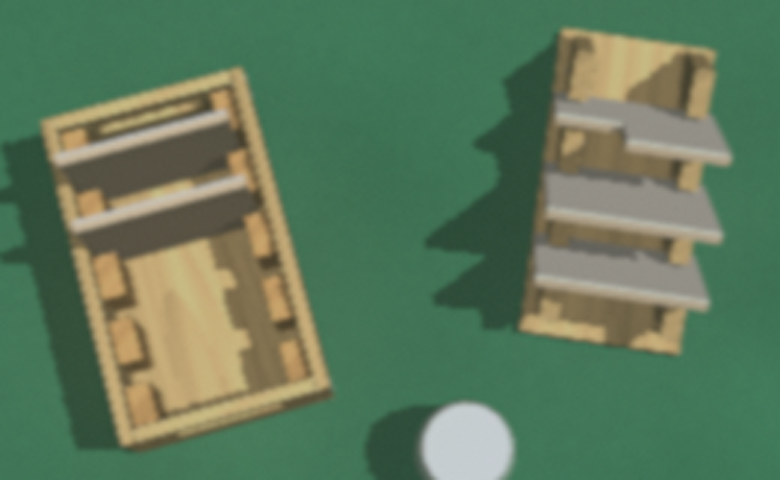

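View pics/sc.png

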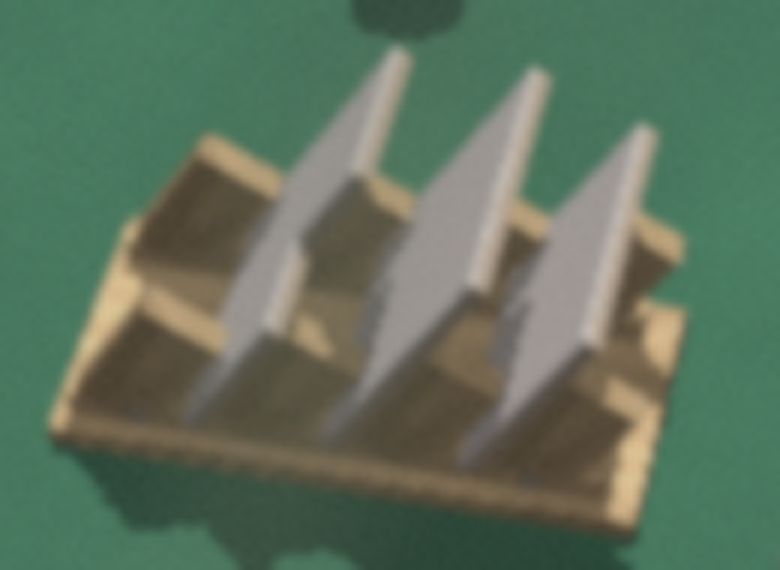

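The notched tile is in the far slot (rack x = +69), with the notch on the +y side. The full tile is in the middle slot and the short one is nearest. Next I'll fit the rack, tile and crate poses from the corner pixels.

```bash
cat > fit.py <<'E'
from h import *
from scipy.optimize import least_squares
T,S=ld("top"),ld("side")
tp=lambda u:(np.array(u)/3.+[170,155]); sp=lambda u:(np.array(u)/6.+[245,140])
def tile(xi,y,h,t): return np.array([xi-.0017,y,.030-.001])+h*np.array([-.5,0,.866])+t*np.array([.866,0,.5])
def rt(p,P): c,s=np.cos(p[2]),np.sin(p[2]); return np.array(P)@np.array([[c,s,0],[-s,c,0],[0,0,1]])+[p[0],p[1],0]
A=[(0,-.075,.15,-.005,722,242),(0,.075,.15,-.005,544,212),(-.069,-.075,.12,-.005,708,310),(-.069,.075,.12,-.005,533,278)]
N=[(.069,-.075,.15,-.005,730,163),(.069,.015,.15,-.005,627,148),(.069,.075,.09,-.005,554,121)]
As=[(0,-.075,.15,-.005,550,75),(0,.075,.15,-.005,490,292),(-.069,-.075,.12,-.005,657,130),(-.069,.075,.12,-.005,603,348)]
Ns=[(.069,-.075,.15,-.005,412,55),(.069,.015,.15,-.005,375,180)]
def fit(t,s):
    P1=np.array([tile(*a[:4]) for a in t]);P2=np.array([tile(*a[:4]) for a in s])
    U1=tp([a[4:] for a in t]);U2=sp([a[4:] for a in s])
    f=lambda p:np.r_[(proj(T,rt(p,P1))-U1).ravel(),(proj(S,rt(p,P2))-U2).ravel()]
    r=least_squares(f,[.62,-.05,-.1]);print("rack",np.round(r.x[:2],4),np.degrees(r.x[2]),np.round(r.fun,1).reshape(-1,2).tolist());return r.x
if __name__=="__main__":
    fit(A,As);fit(N,Ns);p=fit(A+N,As+Ns)
    for y,h in((-.03,.15),(.015,.15),(-.075,.15),(-.03,0)): print("tile pt",y,h,np.round(rt(p,tile(.069,y,h,0)),4))
    C=np.array([[.151,.093,.095],[.151,-.093,.095],[-.151,-.093,.095],[-.151,.093,.095],[.09-.005,.075,.162],[.085,-.075,.162],[.025,.075,.162],[.025,-.075,.162]])
    U=tp([(42,122),(242,69),(330,390),(122,445),(57,163),(230,119),(75,228),(248,186)])
    SC=C[[0,1,2,3]];
    f=lambda q,n:(proj(T,rt(q,C[:n]))-U[:n]).ravel()
    for n in(4,8):
        r=least_squares(f,[.6,.3,.2],args=(n,));print("crate",np.round(r.x[:2],4),np.degrees(r.x[2]),np.round(r.fun,1).reshape(-1,2).tolist())
    print("side corners",np.round(proj(S,rt(r.x,SC))).tolist(), "slot3",rt(r.x,[-.03,0,.012]))
    print("tub",onz(T,[[325,305]],.085))
E
python3 fit.py
```

```text
rack [ 0.6389 -0.1738] -8.755328577627465 [[-0.3, 0.8], [0.9, 1.6], [-0.1, 0.4], [0.7, 2.0], [-0.8, 0.4], [-1.8, 0.1], [-1.0, 0.7], [-1.9, 0.4]]
rack [ 0.6392 -0.1731] -8.389309335259883 [[0.0, 1.0], [-0.2, 0.7], [0.6, 0.7], [-0.9, 0.2], [-1.7, 0.2]]
rack [ 0.639  -0.1733] -8.57473532220214 [[-0.3, 0.7], [0.8, 1.7], [-0.1, 0.3], [0.7, 2.0], [0.1, 1.1], [-0.1, 0.8], [0.7, 0.7], [-0.9, 0.5], [-1.7, 0.2], [-1.1, 0.6], [-1.8, 0.4], [-0.8, 0.2], [-1.7, 0.2]]
tile pt -0.03 0.15 [ 0.6269 -0.2018  0.1589]
tile pt 0.015 0.15 [ 0.6337 -0.1573  0.1589]
tile pt -0.075 0.15 [ 0.6202 -0.2463  0.1589]
tile pt -0.03 0 [ 0.7011 -0.213   0.029 ]
crate [0.5487 0.2282] 16.016366554191723 [[-0.2, -0.3], [0.4, -0.2], [0.1, -0.4], [-0.2, 0.8]]
crate [0.5499 0.2301] 16.025356269806846 [[-0.9, -0.7], [-0.3, -0.6], [-0.6, -0.8], [-1.0, 0.4], [1.0, 0.6], [0.7, 0.1], [0.5, 1.2], [0.6, -0.3]]
side corners [[271.0, 340.0], [260.0, 278.0], [373.0, 258.0], [393.0, 317.0]] slot3 [0.52103996 0.2218597  0.012     ]
tub [[ 0.37761645 -0.02047381  0.085     ]]
```

The fits agree within about 1–2 px (3–4 mm). I'll move the open gripper above the notched tile, clear of everything, and refine with the wrist camera.

Emit:
{"method": "move_arm", "body": {"targets": "0.45 -1 0.3 -0.5;0.45 -1 0.3 -0.5;0.45 -1 0.3 -0.5;0.45 -1 0.3 -0.5;0.45 -1 0.3 -0.5;0.45 -1 0.3 -0.5;0.45 -1 0.3 -0.5;0.45 -1 0.3 -0.5;0.45 -1 0.3 -0.5;0.45 -1 0.3 -0.5", "gripper": 50}}

```text
time_s: 0.93
tcp_pos: [0.3943, 0.3064, 0.2976]
ee_rot: [[0.617, -0.787, -0.001], [-0.787, -0.617, -0.0], [-0.0, 0.001, -1.0]]
wrist_force: [0.3, -0.8, 0.0]
gripper_width: 0.576
gripper_force: 0.0
```

Emit:
{"method": "move_arm", "body": {"targets": "0.4 -1 0.2 -0.5;0.4 -1 0.2 -0.5;0.4 -1 0.2 -0.5;0.4 -1 0.2 -0.5;0.4 -1 0.2 -0.5;0.4 -1 0.2 -0.5;0.4 -1 0.2 -0.5;0.4 -1 0.2 -0.5;0.4 -1 0.2 -0.5;0.4 -1 0.2 -0.5"}}

```text
time_s: 1.77
tcp_pos: [0.4943, 0.0565, 0.3474]
ee_rot: [[0.226, -0.974, -0.001], [-0.974, -0.226, -0.0], [-0.0, 0.001, -1.0]]
wrist_force: [0.0, 1.1, -0.2]
gripper_width: 0.575
gripper_force: 0.0
```

Run:
```python
from h import *
p,R=pose(); c=shot("wrist","w0.png"); print(p,np.round(R,3).tolist(),np.degrees(np.arctan2(R[1,1],R[0,1])),sense()["time_s"],sense()["joints"])
print(np.round(c["hand_eye"],4).tolist(),c["fx"],c["D"])
```

```text
[0.49426239 0.05650009 0.34742442] [[0.226, -0.974, -0.001], [-0.974, -0.226, -0.0], [-0.0, 0.001, -1.0]] -166.92565324433366 1.8167 [ 24.93602739   5.67312383  -3.62615032   0.1197972  -80.69460161
 -12.14554543]
[[0.0002, 0.9683, 0.2498, 0.0671], [1.0, -0.0004, 0.0009, 0.0004], [0.0009, 0.2498, -0.9683, -0.1632], [0.0, 0.0, 0.0, 1.0]] 374.17255375387265 [-0.07221165  0.          0.          0.          0.        ]
```

View pics/w0.png

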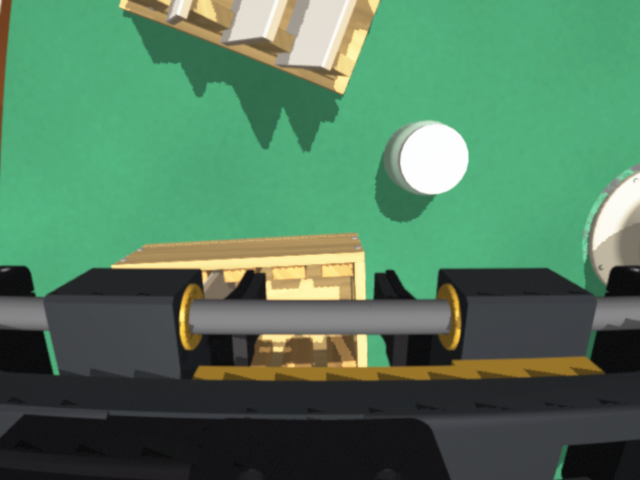

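The wrist camera looks ahead along tool +x (towards −y here). It shows the tub at (428,158), the rack at top left and the crate behind the gripper. Since it looks ahead of the gripper, I'll back up in +y for a good view of the crate first.

Emit:
{"method": "move_arm", "body": {"targets": "0 1 0 -0.2;0 1 0 -0.2;0 1 0 -0.2;0 1 0 0;0 1 0 0;0 1 0 0;0 1 0 0;0 1 0 0;0 1 0 0;0 1 0 0"}}

```text
time_s: 2.65
tcp_pos: [0.4939, 0.309, 0.347]
ee_rot: [[0.177, -0.984, -0.001], [-0.984, -0.177, -0.001], [0.0, 0.001, -1.0]]
wrist_force: [0.6, -0.2, 0.0]
gripper_width: 0.573
gripper_force: 0.0
```

Emit:
{"method": "move_arm", "body": {"targets": "0 1 0 0;0 1 0 0;0 1 0 0;0 1 0 0;0 1 0 0;0 1 0 0;0 0 0 0"}}

```text
time_s: 3.23
tcp_pos: [0.4935, 0.4617, 0.3445]
ee_rot: [[0.18, -0.984, -0.002], [-0.984, -0.18, -0.002], [0.001, 0.003, -1.0]]
wrist_force: [0.2, -0.7, -0.1]
gripper_width: 0.573
gripper_force: 0.0
```

Run:
```python
from h import *
import pickle
p,R=pose(); c=shot("wrist","w1.png"); print(p,sense()["time_s"])
W=np.eye(4);W[:3,:3]=R;W[:3,3]=p;c["W"]=W@np.array(c["hand_eye"]);pickle.dump(c,open("w1.pkl","wb"))
print(W[:3,:3])
```

```text
[0.49348078 0.46167086 0.34454652] 3.2833
[[ 0.18006872 -0.98365123 -0.00235052]
 [-0.98365338 -0.18006533 -0.00158075]
 [ 0.00113166  0.00259674 -0.99999599]]
```

View pics/w1.png

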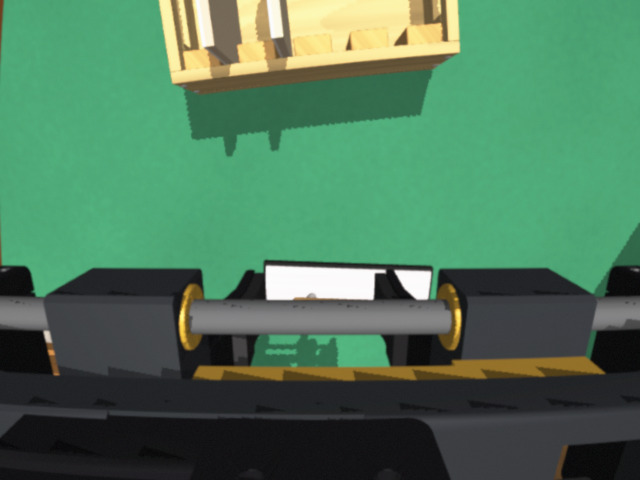

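The crate's +y long wall is visible: outer top corners near (173,80) and (459,50), with the slot 3 rib pair between the blocks at (312,45) and (255,52). I'll check these against the earlier fit.

Run:
```python
from fit import *
import pickle
c=pickle.load(open("w1.pkl","rb"));W=c["W"]
q=onz(c,[[172,81],[459,50]],.095,W);print(q,np.linalg.norm(q[0]-q[1]),"(0.302) yaw",np.degrees(np.arctan2(*(q[0]-q[1])[[1,0]])))
a=np.radians(16.02);m=q.mean(0);print("centre from wrist",m-[-.093*np.sin(a),.093*np.cos(a),0])
print(proj(c,rt([.5490,.2290,a],[[.151,.093,.095],[-.151,.093,.095]]),W))
im=cv2.imread("pics/w1.png");big=cv2.resize(im[0:100,155:475],None,fx=2.5,fy=2.5,interpolation=cv2.INTER_CUBIC)
cr=lambda x,y:cv2.resize(im[y-20:y+20,x-25:x+25],None,fx=8,fy=8,interpolation=cv2.INTER_CUBIC)
cv2.imwrite("pics/w1c.png",np.vstack([big,np.hstack([cr(172,81),cr(459,50)])]))
```

```text
[[0.66919636 0.36082221 0.095     ]
 [0.37979071 0.27656406 0.095     ]] 0.30142173749650836 (0.302) yaw 16.232498812113548
centre from wrist [0.55015901 0.22930475 0.095     ]
[[172.74903932  80.36557768]
 [460.42345429  50.48685866]]
```

View pics/w1c.png

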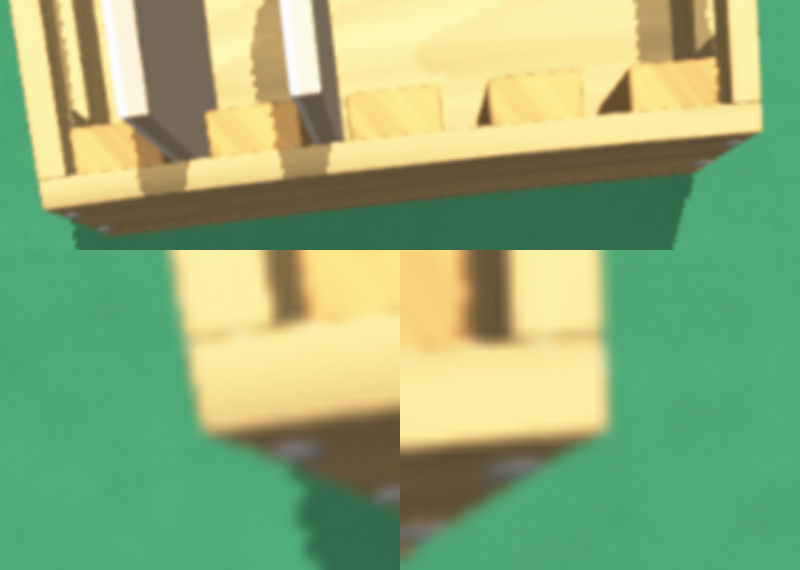

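Refined corners are (172.0,83.3) and (459.5,52.7), which put the crate centre near (0.550, 0.231) with yaw 16.1°. Now the tile view.

Emit:
{"method": "move_arm", "body": {"targets": "0.3 -1 0 -0.2;0.3 -1 0 -0.2;0.3 -1 0 -0.2;0.3 -1 0 -0.2;0.3 -1 0 -0.2;0.3 -1 0 -0.2;0.3 -1 0 -0.2;0.3 -1 0 -0.2;0.3 -1 0 -0.2;0.3 -1 0 -0.2"}}

```text
time_s: 4.12
tcp_pos: [0.569, 0.2056, 0.3477]
ee_rot: [[0.002, -1.0, -0.0], [-1.0, -0.002, -0.0], [0.0, 0.0, -1.0]]
wrist_force: [0.1, -0.0, -0.8]
gripper_width: 0.575
gripper_force: 0.0
```

Emit:
{"method": "move_arm", "body": {"targets": "0.4 -1 -0.1 -0.2;0.4 -1 -0.1 -0.2;0.4 -1 -0.1 -0.2;0.4 -1 -0.1 -0.2;0.4 -1 -0.1 -0.2;0.4 -1 -0.1 -0.2;0.4 -1 -0.1 -0.2;0.3 -1 -0.1 -0.2;0.3 -0.6 -0.1 -0.2;0 0 0 0"}}

```text
time_s: 4.95
tcp_pos: [0.6542, -0.0109, 0.3238]
ee_rot: [[-0.158, -0.987, -0.002], [-0.987, 0.158, -0.001], [0.001, 0.002, -1.0]]
wrist_force: [0.2, -0.1, 0.1]
gripper_width: 0.577
gripper_force: 0.0
```

Run:
```python
from h import *
import pickle
p,R=pose(); c=shot("wrist","w2.png"); print(p,sense()["time_s"],"closing az",np.degrees(np.arctan2(R[1,1],R[0,1])))
W=np.eye(4);W[:3,:3]=R;W[:3,3]=p;c["W"]=W@np.array(c["hand_eye"]);pickle.dump(c,open("w2.pkl","wb"))
from fit import *
P=[tile(.069,y,h,t) for y,h,t in((-.075,.15,-.005),(.015,.15,-.005),(.015,.09,-.005),(.075,.09,-.005),(-.075,.15,.005),(.015,.15,.005),(.075,.09,.005))]
u=proj(c,rt([.639,-.1733,np.radians(-8.57)],P),c["W"]);print(u.round(1).tolist())
m=u.mean(0).astype(int);print(m);x0,y0=max(0,m[0]-130),max(0,m[1]-90);print(x0,y0)
cv2.imwrite("pics/w2c.png",cv2.resize(c["image"][y0:y0+190,x0:x0+260],None,fx=3,fy=3,interpolation=cv2.INTER_CUBIC))
```

```text
[ 0.65415711 -0.01089573  0.32381519] 5.0 closing az 170.9065716855248
[[319.6, -77.1], [320.6, 41.4], [289.0, 55.9], [290.5, 120.5], [308.5, -80.5], [309.9, 39.9], [281.2, 120.3]]
[302  31]
172 0
```

View pics/w2c.png

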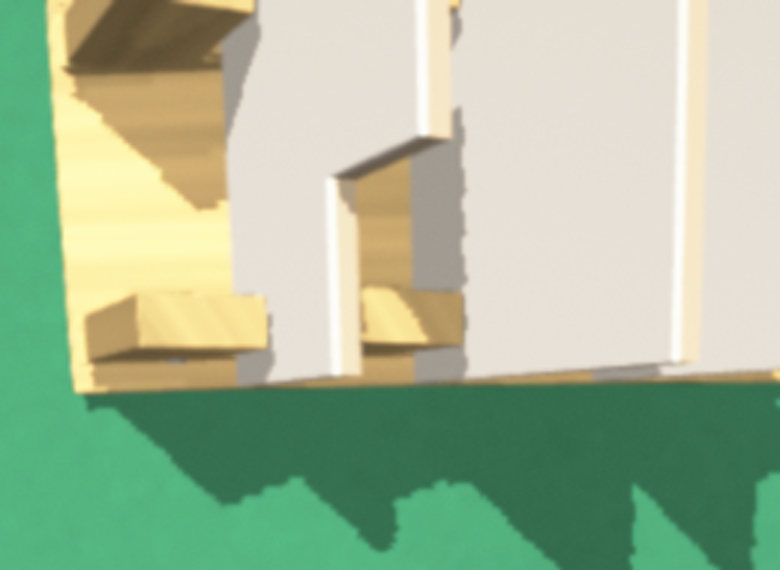

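From the wrist view, the top-edge end at y=+15 is at (322,45.5) and the notch floor end at (291,124.5). That puts the tile about 4 mm further in +y and 1 mm less in x than the earlier fit. The grasp TCP target is about (0.637, −0.178, 0.131).

Emit:
{"method": "move_arm", "body": {"targets": "-0.1 -1 -0.3 0.1;-0.1 -1 -0.3 0;-0.1 -1 -0.3 0;-0.1 -1 -0.3 0;-0.1 -1 -0.3 0;-0.1 -1 -0.3 0;-0.1 -0.7 -0.2 0;0 0 0 0;0 0 0 0"}}

```text
time_s: 5.75
tcp_pos: [0.6361, -0.1749, 0.275]
ee_rot: [[-0.145, -0.989, -0.001], [-0.989, 0.145, 0.0], [-0.0, 0.001, -1.0]]
wrist_force: [0.0, -0.0, 0.8]
gripper_width: 0.574
gripper_force: 0.0
```

Emit:
{"method": "move_arm", "body": {"targets": "0 -0.1 -0.8 0;0 0 -0.8 0;0 0 -0.8 0;0 0 -0.8 0;0 0 -0.8 0;0 0 -0.8 0;0 0 -0.5 0;0 0 -0.4 0;0 0 0 0;0 0 0 0"}}

```text
time_s: 6.58
tcp_pos: [0.6372, -0.1764, 0.133]
ee_rot: [[-0.143, -0.99, 0.0], [-0.99, 0.143, -0.0], [0.0, -0.0, -1.0]]
wrist_force: [0.5, -0.5, 0.3]
gripper_width: 0.575
gripper_force: 0.0
```

Run:
```python
from h import *
p,R=pose();print(p,sense()["wrist_force"],sense()["time_s"])
c=shot("side","s1.png");t=shot("top","t1.png")
a=cv2.resize(c["image"][120:240,240:390],None,fx=4,fy=4,interpolation=cv2.INTER_CUBIC)
cv2.imwrite("pics/s1c.png",a)
```

```text
[ 0.63720336 -0.17637955  0.13302424] [ 0.51113161 -0.54245574  0.25839006] 6.5833
```

View pics/s1c.png

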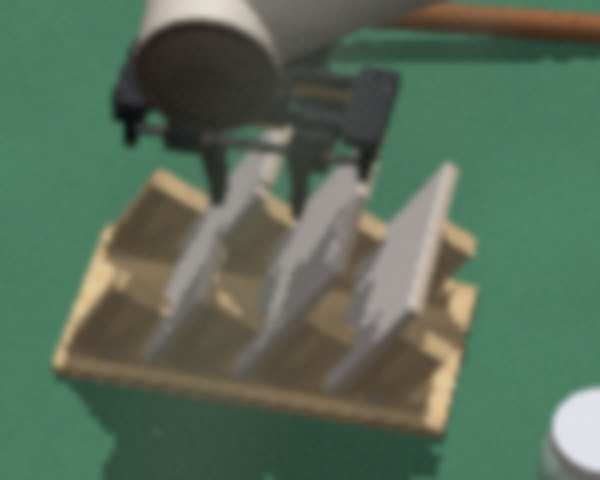

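The notched tile stands between the two fingers, whose tips are at (218,200) and (298,210) in the crop, and nothing touches. Closing.

Emit:
{"method": "move_arm", "body": {"targets": "0 0 0 0;0 0 0 0;0 0 0 0;0 0 0 0;0 0 0 0;0 0 0 0", "gripper": 4}}

```text
time_s: 7.18
tcp_pos: [0.6389, -0.1776, 0.1342]
ee_rot: [[-0.144, -0.99, 0.006], [-0.99, 0.144, -0.001], [0.0, -0.006, -1.0]]
wrist_force: [2.4, -1.5, 2.9]
gripper_width: 0.262
gripper_force: 26.3
```

Emit:
{"method": "move_arm", "body": {"targets": "-0.06 0.01 0.1 0;-0.11 0.02 0.2 0;-0.11 0.02 0.2 0;-0.11 0.02 0.2 0"}}

```text
time_s: 7.52
tcp_pos: [0.6301, -0.1754, 0.1502]
ee_rot: [[-0.144, -0.989, 0.008], [-0.99, 0.144, -0.0], [-0.001, -0.008, -1.0]]
wrist_force: [6.1, -0.3, -3.5]
gripper_width: 0.259
gripper_force: 26.5
```

Emit:
{"method": "move_arm", "body": {"targets": "-0.11 0.02 0.2 0;-0.11 0.02 0.2 0;-0.11 0.02 0.2 0;-0.11 0.02 0.2 0;-0.11 0.02 0.2 0;-0.11 0.02 0.2 0;-0.11 0.02 0.2 0"}}

```text
time_s: 8.1
tcp_pos: [0.6105, -0.1717, 0.1851]
ee_rot: [[-0.144, -0.99, 0.007], [-0.99, 0.144, 0.0], [-0.001, -0.007, -1.0]]
wrist_force: [5.9, -0.4, -4.9]
gripper_width: 0.258
gripper_force: 26.3
```

Drawn about 60 mm along the slot, so the tile is past the upper wall. Now I'll arc the top back (+x) so the tile rights itself away from its neighbour.

Emit:
{"method": "move_arm", "body": {"targets": "0.27 -0.04 0.16 0;0.27 -0.04 0.16 0;0.27 -0.04 0.16 0;0.27 -0.04 0.14 0;0.27 -0.04 0.14 0"}}

```text
time_s: 8.52
tcp_pos: [0.6421, -0.177, 0.2034]
ee_rot: [[-0.145, -0.989, -0.001], [-0.989, 0.145, 0.0], [-0.0, 0.002, -1.0]]
wrist_force: [4.0, -0.5, -4.4]
gripper_width: 0.163
gripper_force: 26.9
```

Emit:
{"method": "move_arm", "body": {"targets": "0.27 -0.04 0.12 0;0.27 -0.04 0.1 0;0.27 -0.04 0.1 0;0.27 -0.04 0.08 0;0.27 -0.04 0.08 0;0 0 0.1 0"}}

```text
time_s: 9.02
tcp_pos: [0.6747, -0.1819, 0.2172]
ee_rot: [[-0.145, -0.989, -0.005], [-0.989, 0.145, 0.001], [0.0, 0.005, -1.0]]
wrist_force: [-0.1, -0.2, -2.9]
gripper_width: 0.114
gripper_force: 29.9
```

The opening is now 9.9 mm, so the tile is flat and upright in the pads. Lift, then carry.

Emit:
{"method": "move_arm", "body": {"targets": "0 0 0.3 0;0 0 0.5 0;0 0 0.6 0;0 0 0.6 0;0 0 0.6 0;0 0 0.6 0;0 0 0.6 0;0 0 0.5 0;0 0 0.3 0"}}

```text
time_s: 9.77
tcp_pos: [0.6745, -0.1821, 0.336]
ee_rot: [[-0.144, -0.99, 0.001], [-0.99, 0.144, -0.0], [0.0, -0.001, -1.0]]
wrist_force: [1.0, -0.1, -4.0]
gripper_width: 0.115
gripper_force: 29.9
```

Emit:
{"method": "move_arm", "body": {"targets": "-0.1 0.3 0 0.1;-0.2 0.6 0 0.2;-0.3 0.8 0 0.3;-0.3 0.8 0 0.3;-0.3 0.8 0 0.3;-0.3 0.8 0 0.3;-0.3 0.8 0 0.3;-0.3 0.8 0 0.3;-0.3 0.8 0 0.3;-0.3 0.8 0 0.3"}}

```text
time_s: 10.6
tcp_pos: [0.6059, 0.0019, 0.3325]
ee_rot: [[0.092, -0.996, -0.003], [-0.996, -0.092, 0.0], [-0.0, 0.003, -1.0]]
wrist_force: [-0.1, -0.7, -2.9]
gripper_width: 0.115
gripper_force: 29.9
```

Emit:
{"method": "move_arm", "body": {"targets": "-0.3 0.8 0 0.3;-0.3 0.8 0 0.3;-0.3 0.8 0 0.3;-0.3 0.8 0 0.3;-0.3 0.8 0 0.3;-0.3 0.8 0 0.3;-0.3 0.8 0 0.2;-0.3 0.8 0 0.2;-0.3 0.8 0 0.2;-0.3 0.6 0 0.2"}}

```text
time_s: 11.43
tcp_pos: [0.5309, 0.1969, 0.3325]
ee_rot: [[0.314, -0.949, -0.003], [-0.949, -0.314, -0.001], [-0.0, 0.003, -1.0]]
wrist_force: [-0.1, 0.5, -3.0]
gripper_width: 0.113
gripper_force: 29.9
```

Emit:
{"method": "move_arm", "body": {"targets": "-0.3 0.4 0 0.1;0 0 0 0;0 0 0 0;0 0 0 0"}}

```text
time_s: 11.77
tcp_pos: [0.525, 0.2051, 0.3334]
ee_rot: [[0.32, -0.947, -0.0], [-0.947, -0.32, -0.001], [0.0, 0.001, -1.0]]
wrist_force: [-0.1, -0.2, -3.6]
gripper_width: 0.113
gripper_force: 29.9
```

Emit:
{"method": "move_arm", "body": {"targets": "-0.06 0.5 -0.3 -0.5;0 0 -0.6 0;0 0 -0.6 0;0 0 -0.6 0;0 0 -0.6 0;0 0 -0.5 0;0 0 -0.3 0;0 0 0 0;0 0 0 0"}}

```text
time_s: 12.52
tcp_pos: [0.5242, 0.2175, 0.2462]
ee_rot: [[0.278, -0.961, 0.0], [-0.961, -0.278, -0.001], [0.001, 0.0, -1.0]]
wrist_force: [0.1, 0.6, -2.9]
gripper_width: 0.112
gripper_force: 30.0
```

Run:
```python
from fit import *
p,R=pose();print(p,sense()["wrist_force"],sense()["time_s"],np.degrees(np.arctan2(R[1,1],R[0,1])))
import json
out=[]
a=np.arctan2(-R[1,1],-R[0,1])
for n,(x,y) in(("top",(165,165)),("side",(250,220))):
    c=shot(n,n+"2.png");im=c["image"]
    o=[p[0],p[1],a]
    # tile predicted in TCP frame: y offset +7mm, bottom 122 mm below
    P=[[0,.007+yy,p[2]-.122+h] for yy,h in((-.075,0),(.075,0),(.075,.09),(.015,.09),(.015,.15),(-.075,.15))]
    u=proj(c,rt(o,P));print(n,((u-[x,y])*4).round().tolist())
    k=[0,1,2,3,4,5,0]
    b=cv2.resize(im[y:y+140,x:x+100] if n=="top" else im[y:y+140,x:x+100],None,fx=4,fy=4,interpolation=cv2.INTER_CUBIC)
    for q in((u-[x,y])*4): cv2.drawMarker(b,tuple(int(v) for v in q),(0,0,255),cv2.MARKER_CROSS,10,1)
    out.append(b)
cv2.imwrite("pics/fin.png",np.hstack(out))
```

```text
[0.52418776 0.21753743 0.24616149] [ 0.13217716  0.58576551 -2.90411327] 12.5167 -163.84405363881768
top [[376.0, 298.0], [150.0, 360.0], [122.0, 335.0], [219.0, 309.0], [203.0, 289.0], [355.0, 248.0]]
side [[317.0, 182.0], [372.0, 379.0], [378.0, 296.0], [354.0, 212.0], [357.0, 150.0], [321.0, 31.0]]
```

View pics/fin.png

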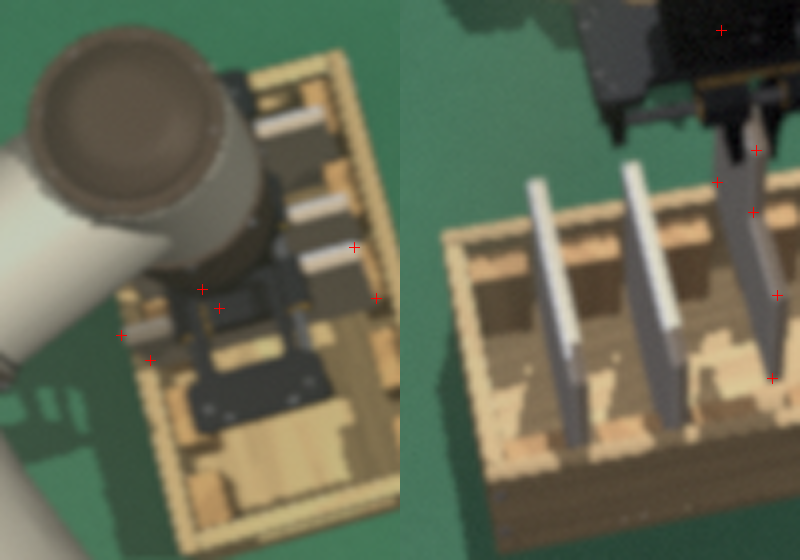

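The tile hangs upright above the third slot. The predicted corners match the side view: bottom corner at (772,378) and notch at (777,296). In the top view it lines up with the slot to within about 2 mm. Lowering.

Emit:
{"method": "move_arm", "body": {"targets": "-0.03 0 -0.2 0;0 0 -0.4 0;0 0 -0.4 0;0 0 -0.4 0;0 0 -0.4 0;0 0 -0.4 0;0 0 -0.4 0;0 0 -0.4 0;0 0 -0.3 0;0 0 0 0"}}

```text
time_s: 13.45
tcp_pos: [0.522, 0.2174, 0.1612]
ee_rot: [[0.279, -0.96, -0.004], [-0.96, -0.279, -0.002], [0.001, 0.004, -1.0]]
wrist_force: [-1.5, -0.5, -4.4]
gripper_width: 0.112
gripper_force: 30.0
```

Emit:
{"method": "move_arm", "body": {"targets": "0 0 -0.3 0;0 0 -0.3 0;0 0 -0.2 0;0 0 0 0;0 0 0 0"}}

```text
time_s: 13.87
tcp_pos: [0.523, 0.218, 0.1433]
ee_rot: [[0.279, -0.96, -0.0], [-0.96, -0.279, -0.0], [0.0, 0.001, -1.0]]
wrist_force: [0.4, 0.8, -3.5]
gripper_width: 0.11
gripper_force: 30.0
```

Emit:
{"method": "move_arm", "body": {"targets": "0 0 -0.1 0;0 0 -0.1 0;0 0 -0.1 0;0 0 0 0;0 0 0 0"}}

```text
time_s: 14.28
tcp_pos: [0.524, 0.2191, 0.1382]
ee_rot: [[0.28, -0.96, 0.003], [-0.96, -0.28, 0.002], [-0.001, -0.004, -1.0]]
wrist_force: [-2.5, 1.3, 5.3]
gripper_width: 0.114
gripper_force: 30.0
```

Emit:
{"method": "move_arm", "body": {"targets": "0 0 -0.1 0;0 0 0 0;0 0 0 0"}}

```text
time_s: 14.53
tcp_pos: [0.5249, 0.2199, 0.1379]
ee_rot: [[0.281, -0.96, 0.006], [-0.96, -0.281, 0.003], [-0.001, -0.007, -1.0]]
wrist_force: [-4.0, 3.0, 13.5]
gripper_width: 0.114
gripper_force: 30.1
```

Firm floor contact, with force rising and z unchanged. Relieve the pressure, open moderately and withdraw straight up.

Emit:
{"method": "move_arm", "body": {"targets": "0 0 0.1 0;0 0 0 0"}}

```text
time_s: 14.7
tcp_pos: [0.5242, 0.2192, 0.1381]
ee_rot: [[0.28, -0.96, 0.004], [-0.96, -0.28, 0.003], [-0.001, -0.004, -1.0]]
wrist_force: [-3.0, 4.0, 7.6]
gripper_width: 0.114
gripper_force: 30.0
```

Emit:
{"method": "move_arm", "body": {"targets": "0 0 0 0;0 0 0 0;0 0 0 0;0 0 0 0;0 0 0 0", "gripper": 32}}

```text
time_s: 15.12
tcp_pos: [0.523, 0.2178, 0.1356]
ee_rot: [[0.279, -0.96, -0.001], [-0.96, -0.279, -0.001], [0.0, 0.001, -1.0]]
wrist_force: [-0.4, 0.4, -0.5]
gripper_width: 0.341
gripper_force: 0.0
```

Run:
```python
from h import *
s=sense();print(s["tcp_pos"],s["wrist_force"],s["gripper_width"],s["gripper_force"],s["time_s"])
```

```text
[0.52295543 0.2178006  0.13556493] [-0.42971998  0.35035602 -0.51717322] 0.34136120065035963 0.0 15.1167
```

Emit:
{"method": "move_arm", "body": {"targets": "0 0 0.3 0;0 0 0.6 0;0 0 0.8 0;0 0 0.8 0;0 0 0.8 0;0 0 0.8 0;0 0 0.8 0;-0.3 0 0.6 0;-0.6 0 0.2 0;-0.8 0 0 0"}}

```text
time_s: 15.95
tcp_pos: [0.4816, 0.2185, 0.2806]
ee_rot: [[0.278, -0.961, 0.004], [-0.961, -0.278, 0.002], [-0.001, -0.004, -1.0]]
wrist_force: [-0.1, 0.8, -0.6]
gripper_width: 0.365
gripper_force: 0.0
```

Emit:
{"method": "move_arm", "body": {"targets": "-0.8 0.6 0 0;-0.8 0.9 0 0;-0.6 1 0 0;0 1 0 0;0 1 0 0;0 1 0 0;0 1 0 0;0 1 0 0;0 0.5 0 0;0 0 0 0"}}

```text
time_s: 16.78
tcp_pos: [0.4254, 0.4201, 0.278]
ee_rot: [[0.281, -0.96, -0.0], [-0.96, -0.281, -0.0], [0.0, 0.0, -1.0]]
wrist_force: [0.8, 0.4, -0.3]
gripper_width: 0.37
gripper_force: 0.0
```

```bash
cat > chk.py <<'E'
from fit import *
im0={n:cv2.imread(f"pics/{n}0.png").astype(int) for n in("top","side")}
q=[.5499,.2301,np.radians(16.03)]   # top-camera crate pose
c=shot("top","top3.png");s=shot("side","side3.png")
hs=((.09,.075),(.09,.015),(.15,.015),(.15,-.075))
# new light pixels (tile) versus start: fit tile pose (x,y in slot3 frame, dz) to the side+top silhouettes
def mask(n,i): 
    d=np.abs(i.astype(int)-im0[n]).sum(2); return (d>60)
U={"top":mask("top",c["image"]),"side":mask("side",s["image"])}
cam={"top":c,"side":s}
def sil(n,x,y,z,tl,ph):
    m=np.zeros((480*4,640*4),np.uint8)
    for poly in ([(-.075,0),(.075,0),(.075,.09),(-.075,.09)],[(-.075,.09),(.015,.09),(.015,.15),(-.075,.15)]):
        P=[[-.03+x+t+h*np.sin(tl)+0,y+yy*np.cos(ph)-h*np.sin(ph),.012+z+h+yy*np.sin(ph)] for yy,h in poly for t in(-.005,.005)]
        u=proj(cam[n],rt(q,P)); cv2.fillConvexPoly(m,cv2.convexHull((u*4).astype(np.float32)).astype(np.int32),1)
    return cv2.resize(m*255,(640,480),interpolation=cv2.INTER_AREA)/255.
box={"top":(slice(185,300),slice(195,270)),"side":(slice(215,345),slice(310,360))}
def cost(v): 
    return sum(np.abs(sil(n,*v)[box[n]]-U[n][box[n]]).sum() for n in box)
from scipy.optimize import minimize
r=minimize(cost,[0,0,0,0,0],method="Nelder-Mead",options=dict(initial_simplex=np.vstack([np.zeros(5)]+[np.eye(5)[i]*[.01,.01,.015,.1,.1][i] for i in range(5)]),maxiter=250))
print("x y z tilt roll",r.x.round(4),r.fun,cost([0]*5),[int(U[n][box[n]].sum()) for n in box],pose()[0])
E
python3 chk.py
```

```text
x y z tilt roll [-0.0023  0.0072  0.0143  0.0057  0.0013] 1222.1686274509802 1348.3647058823528 [699, 1398] [0.42538266 0.41775163 0.2783777 ]
```

The silhouette fit is polluted by shadows. I'll check instead using only the tile's bright top edges, with the packed tiles as the reference.

Run:
```python
from fit import *
q=[.5499,.2301,np.radians(16.03)]
for n,(ys,xs) in dict(side=((220,350),(262,400)),top=((180,310),(180,280))).items():
    c=ld(n);im=c["image"].astype(int)[ys[0]:ys[1],xs[0]:xs[1]]
    m=((im.max(2)-im.min(2)<40)&(im.min(2)>140)).astype(np.uint8)
    k,l,st,ce=cv2.connectedComponentsWithStats(m)
    for i in range(1,k):
        if st[i,4]>6:
            yy,xx=np.where(l==i);o=np.argsort(yy if n=="side" else xx)
            a,b=o[:max(3,len(o)//12)],o[-max(3,len(o)//12):]
            print(n,st[i,4],"ends",(xx[a].mean()+xs[0]).round(1),(yy[a].mean()+ys[0]).round(1),(xx[b].mean()+xs[0]).round(1),(yy[b].mean()+ys[0]).round(1))
    for nm,x,e in(("p1",.09,((-.075,.15),(.075,.15))),("p2",.03,((-.075,.15),(.075,.15))),("notched",-.03,((-.075,.15),(.015,.15),(.015,.09),(.075,.09)))):
        print("  expect",nm,proj(c,rt(q,[[x,y,.012+h] for y,h in e])).round(1).tolist())
```

```text
side 129 ends 330.3 257.8 337.9 284.3
side 240 ends 307.6 262.8 319.1 308.6
side 240 ends 283.8 266.8 294.2 313.3
  expect p1 [[282.9, 263.8], [293.9, 314.5]]
  expect p2 [[306.7, 259.8], [319.2, 309.9]]
  expect notched [[330.1, 255.8], [338.3, 284.8], [337.6, 298.4], [343.2, 318.6]]
top 139 ends 190.3 206.7 242.1 192.9
top 149 ends 195.8 229.1 247.8 214.8
top 79 ends 224.0 244.5 254.0 236.5
top 35 ends 204.3 255.3 218.0 251.7
  expect p1 [[246.9, 192.9], [189.5, 208.1]]
  expect p2 [[252.8, 214.9], [195.0, 230.3]]
  expect notched [[258.8, 237.1], [224.0, 246.6], [227.4, 250.7], [205.0, 256.8]]
```

The notched tile's edge ends match expectation within about 1 px, with the same offsets as the packed tiles. So it stands on the floor, upright and centred in slot 3. Handing in.

```bash
python3 -c "
from station import *
print(finish_job())"
```

```text
the job is handed in; nothing more can be done
None
```

I drew the notched tile from the rack, stood it upright on the floor of the crate's third slot, released it, and handed the job in at about 17 s; camera checks put it in place to within about 2 mm, but no verdict was returned.

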